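# Twist the proud sample cup home in its holder

### The arm

A 6-joint arm with a two-finger parallel gripper is mounted at the origin on the work surface. World frame = base frame: x ahead of the robot, y to its left, z up, the work surface at z = 0. Lengths are in m, angles in rad, forces in N, time in s.
With the tool pointing down it reaches from about 0.4 to 0.925 m from the base axis. Payload 12.5 kg.
Tool frame: the origin (TCP) lies at the very end of the fingers, on their centre line; the grasp point (between the pads) lies 19 mm behind it; z points along the fingers, y is the direction in which the jaws open and shut (so a half turn about z gives the same grasp; the last joint's range is limited). The gripper opens to 95 mm and grips with 3 to 60 N. Pads are 20 mm wide; open, the fingers measure 119 mm over their backs; the gripper's body (75 mm by 180 mm) begins 59 mm behind the grasp point.
Start: joints at [1.167, 0.491, 1.559, -0, 1.092, -0.106], TCP at [0.183, 0.598, 0.215] pointing down, gripper open.
Joint ranges: [-3.1, 3.1], [-0.84, 2.19], [0.05, 2.79], [-1.13, 4.28], [0.06, 2.93], [-2.69, 2.69]. Speed limits (rad/s): [2.22, 2.22, 2.79, 3.14, 3.14, 3.14].

### API

Orientations are given as a rotation vector (axis times angle).
In Python, from station import robot gives the robot as it stands.
- The arm moves only by the tool arm_command, never from a script. Its argument "moves" is text: rows parted by semicolons, each of 6 numbers parted by spaces: the shift along the tool's x, y, z in m, then the turn, a rotation vector about the tool's x, y, z in degrees. A call has 1 to 5 rows; each row is the pose to reach, as a shift and turn from the pose measured when the call began, along the tool's axes at that moment; what a row does not reach only later rows make up. A row lasts 1/10 s, in which the tool goes at most 50 mm and 8.59 degrees, less where a joint would pass 70% of its speed; a pose out of reach is approached as far as the arm can. A call with a gripper value outside its range is refused whole. "hand" is the opening, from 0 (shut) to 1 (fully open), set as the call begins (left out, the last holds). The fingers move at their own pace and stop on an object; "force" is the grip in N (left out, the last holds). Time passes only in rows, so rows that repeat a pose let the fingers close. It gives the time, the measured TCP pose, the force and the opening at its end, in the units of the state.
- robot.observe(): the state, without advancing time (a new reading comes with each control period).
- robot.read_camera(name): name is "scene" or "top" or "wrist"; returns the picture (480x640x3 uint8, red, green, blue); there is no depth.
- robot.camera_info(name): a dict with "fx", "fy", "cx", "cy" (pixels), "dist" ([k1, k2, p1, p2, k3] as OpenCV has them; the pictures are not rectified), "R" (3x3) and "t" (3): a world point X has camera coordinates R X + t. Camera axes: x right, y down, z forward; pixel columns grow to the right and rows downward; lengths in m; the calibration is good to about 2 mm. A picture is of the moment at which its call begins: read the wrist's pose just before it. camera_info takes no time and is no camera call; for the wrist camera it gives the pose at the moment of the call.
- robot.finish_job(): hands the job in, once; it reports no verdict.
Trained networks look in the newest picture that a camera, given by its name, has taken for a name from the list of things; names that differ only in an ending like _2 or _b are one class to them, and where a whole thing is asked for, a point or a joint stands for the part that bears it (a point fixed in the world has none). Each returns a list of dicts, best first, with "confidence" (0 to 1); they miss things now and then, are a little off and sometimes report something else, mostly with a low value. They report only what shows in the picture. A call takes as long as a camera call. They do not tell look-alikes from the thing itself.
- robot.masks_of(query, camera): "mask" (480x640 bool, what is visible of it) and "location" ([column, row] in pixels, amid what is visible of it).
- robot.pinpoint(query, camera): "location" ([column, row] in pixels: a listed point, or the origin of a listed thing).
The state is a dict: "time": time; "joint_positions": joint angles; "joint_vel": joint speeds; "effort": joint torques, N m; "ee_pos": TCP position; "tcp_rot": TCP orientation; "wrist_force": force on the tool from outside, world axes, zero at the start; "ft_torque": the same for the moment, N m; "finger_gap": finger opening in m.
Only numpy, scipy, OpenCV 4.12 (cv2) and the standard library are available. Lean on these libraries where they do the work, as an engineer would, in place of code of your own. Each camera call takes 0.05 s, during which the arm holds its last target.

### The job

Of the sample cups in the holders under the hood, one still stands proud of its holder while another is already home. Grip the proud cup by its two flats and twist it clockwise (seen from above), letting it sink as it turns, until it is fully home in its holder, then let go. Do not touch the cup that is already home or its holder, and do not knock over the brown jar.

Things in the scene. Friction and masses are not known exactly. Their poses are not given: they have to be found in the camera images.
- cup (a joint): Clockwise turn of the proud aluminium cup, seen from above, rad: 0 to 0.2 at the start, stopped at 1.25, where it bottoms out. A ramp in the holder makes the snug cup sink 12 mm per rad turned (15 mm in all). Friction resists with about 0.4 N m and keeps it where it is left; a straight push under 25 N does not move it. When home its flats are parallel to the line through its holder's two side ribs.
- cup_grip (a point): Grip point on the proud cup's axis, z up; moves with the cup (86 mm above the bench when home, up to 101 before). Open tube 42 mm across with two upright flat plates: outer faces 50 mm apart along this frame's y, 34 wide along x, from 24 below this point to 21 above. Rim 22 above. A 66 mm round flange has its top 24 below; home, it lies flush on the holder; before, a black seal band shows below it.
- seated_holder: A holder like the proud cup's (grey sleeve 68 mm across, 50 high, on a 96 mm disc, two small side ribs, fixed to the bench) with an alike cup already home: flange flush on the sleeve, rim 108 mm above the bench. Not to be touched. Origin at the centre of its underside, z up. A third such holder is empty. Each may stand at left, middle or right.
- jar: Squat brown glass jar with a black cap, 68 mm across and 67 mm high, loose, standing on the bench on the robot's side of the holders. Origin at the centre of its underside, z up.
There are look-alikes about, which are no part of the job. Leave any blue or yellow look-alike of the part that bears cup alone.

How it is judged:
By the outcome, as a careful person would: the job done as asked, in the order asked, and still so for the second after the job is handed in, with the robot touching nothing.
It also fails if it takes over 38 s, if anything falls off the work surface, if the arm or the gripper's body presses on something with over 40 N, if the wrist force passes 120 N, or if a joint passes its speed limit or range.

## Working session

There is one attempt and no reset: what is moved stays moved. The work goes in short steps, Python scripts to look and compute and a tool call to move; the robot and the scene stay as the last step left them, time stands still between calls to the robot, and variables do not carry over. Pictures are saved under pics/ and viewed, and the job is handed in when it is done.

Besides the shell and the picture viewer there is one more tool, called after ">>>" in YAML: its name, and indented under it one key for each argument. arm_command: Moves the arm, as the interface text tells. Its arguments: {"type":"object","properties":{"moves":{"type":"string"},"hand":{"type":"number"},"force":{"type":"number"}},"required":["moves"]}

```bash
mkdir -p pics; ls; cat > h.py <<'E'
import numpy as np, cv2
from station import robot
from scipy.spatial.transform import Rotation as Ro
def save(img,n,crop=None,s=1):
    if crop: 
        x0,y0,x1,y1=crop; img=img[y0:y1,x0:x1]
    img=cv2.resize(img,None,fx=s,fy=s,interpolation=cv2.INTER_CUBIC)
    cv2.imwrite('pics/'+n+'.png',img[:,:,::-1])
def ray(info,p):
    K=np.array([[info['fx'],0,info['cx']],[0,info['fy'],info['cy']],[0,0,1]])
    u=cv2.undistortPoints(np.array([[p]],float),K,np.array(info['dist'],float))[0,0]
    R=np.array(info['R']);t=np.array(info['t'])
    d=R.T@np.array([u[0],u[1],1]);return -R.T@t,d/np.linalg.norm(d)
def atz(info,p,z):
    c,d=ray(info,p);return c+d*(z-c[2])/d[2]
def tri(obs):
    A=np.zeros((3,3));b=np.zeros(3);L=[]
    for i,p in obs:
        c,d=ray(i,p);P=np.eye(3)-np.outer(d,d);A+=P;b+=P@c;L.append((c,P))
    X=np.linalg.solve(A,b);return X,[np.linalg.norm(P@(X-c)) for c,P in L]
def proj(info,X):
    K=np.array([[info['fx'],0,info['cx']],[0,info['fy'],info['cy']],[0,0,1]])
    return cv2.projectPoints(np.array(X,float).reshape(-1,3),cv2.Rodrigues(np.array(info['R'],float))[0],np.array(info['t'],float),K,np.array(info['dist'],float))[0].reshape(-1,2)
E
python3 - <<'E'
from h import *
for n in ['scene','top']:
    save(robot.read_camera(n),n+'0')
    i=robot.camera_info(n);print(n,i['fx'],(-np.array(i['R']).T@i['t']).round(3))
    for q in ['cup_grip','seated_holder','jar']:
        for r in robot.pinpoint(q,n): print(q,np.round(r['location'],1),round(r['confidence'],2))
print(robot.observe()['time'])
E
```

```text
pics
scene 460.1880335914425 [ 0.937 -0.29   0.583]
cup_grip [326.5 241.6] 0.64
cup_grip [297.3 145.6] 0.6
cup_grip [455.9 313.5] 0.55
seated_holder [163.7 318.7] 0.85
jar [242.3 225.7] 0.57
top 563.0135519987662 [0.507 0.023 1.04 ]
cup_grip [324.4 208.7] 0.96
cup_grip [273.6 324.9] 0.93
cup_grip [299.1 101.1] 0.89
seated_holder [445.7 265.4] 0.58
jar [343.7 323.1] 0.67
0.4
```

View pics/scene0.png

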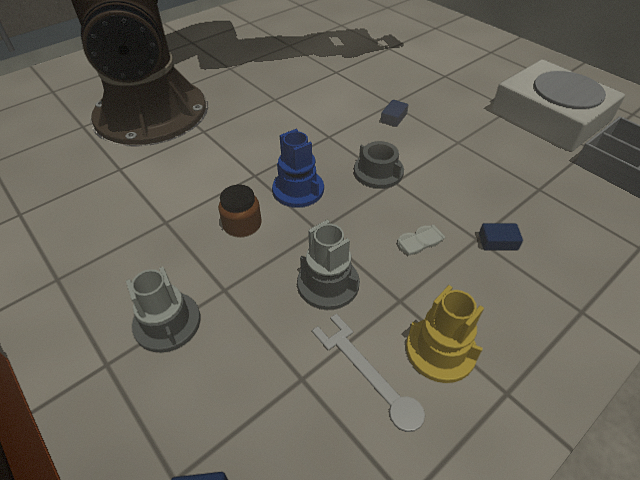

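View pics/top0.png

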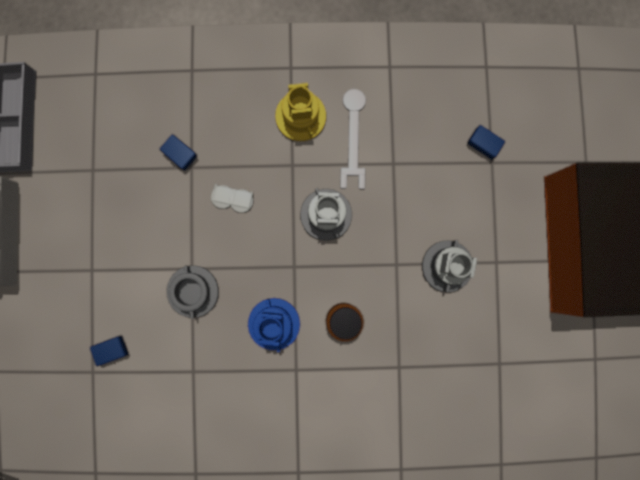

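The two aluminium candidates are the cup at scene (327,245), in the middle, and the one at scene (152,290), on the right. The blue one at scene (297,155) and the yellow one at (456,315) are look-alikes, and the grey holder at (380,160) is empty. I'll enlarge both aluminium cups and take positions.

```bash
python3 - <<'E'
from h import *
im=robot.read_camera('scene')
a=cv2.resize(im[215:315,280:380],None,fx=4,fy=4,interpolation=cv2.INTER_CUBIC)
b=cv2.resize(im[260:360,115:215],None,fx=4,fy=4,interpolation=cv2.INTER_CUBIC)
cv2.imwrite('pics/crops.png',np.hstack([a,b])[:,:,::-1])
S=robot.camera_info('scene');T=robot.camera_info('top')
t=robot.read_camera('top')
a=cv2.resize(t[170:250,285:365],None,fx=5,fy=5,interpolation=cv2.INTER_CUBIC)
b=cv2.resize(t[225:305,410:490],None,fx=5,fy=5,interpolation=cv2.INTER_CUBIC)
cv2.imwrite('pics/cropt.png',np.hstack([a,b])[:,:,::-1])
for n,s,p in [('mid cup',(326.5,241.6),(324.4,208.7)),('blue',(297.3,145.6),(273.6,324.9)),('yel',(455.9,313.5),(299.1,101.1)),('seat',(163.7,318.7),(445.7,265.4)),('jar',(242.3,225.7),(343.7,323.1))]:
    X,e=tri([(S,s),(T,p)]);print(n,X.round(4),np.round(e,4))
E
```

```text
mid cup [ 0.6193 -0.0084  0.0949] [0.0019 0.0019]
blue [0.4302 0.0841 0.1065] [0.0035 0.0035]
yel [0.8099 0.0337 0.0929] [0.0015 0.0015]
seat [ 0.5208 -0.2336  0.0093] [0.0022 0.0022]
jar [ 0.4204 -0.039  -0.0125] [0.0031 0.0031]
```

View pics/crops.png

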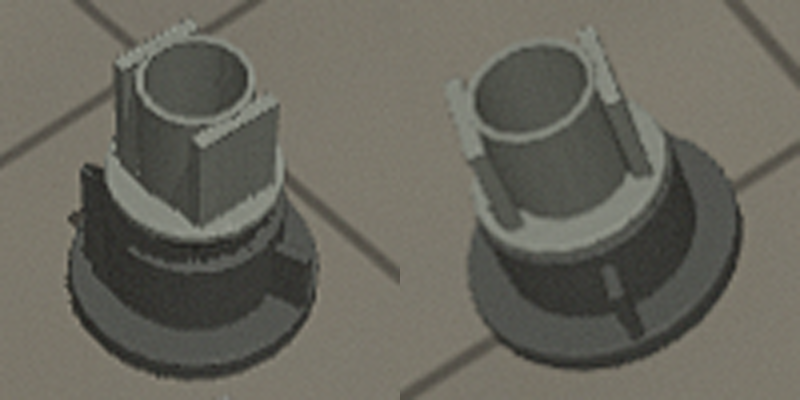

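View pics/cropt.png

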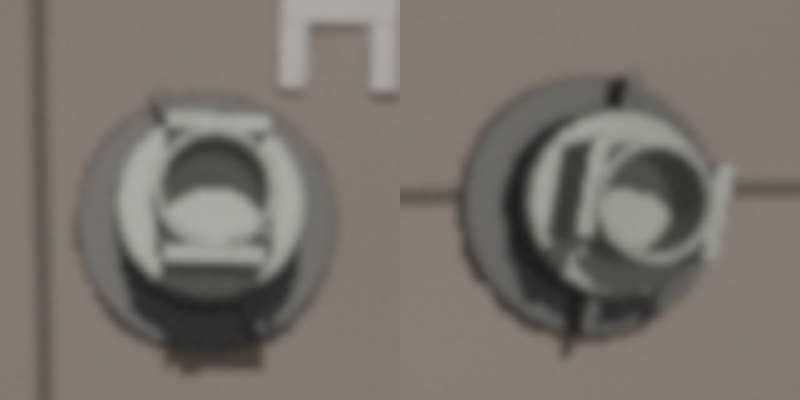

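The middle cup is the proud one: a dark seal band shows between its flange and the sleeve, and its flats are about 67° from the line through its ribs. The right cup's flange is flush and its flats are parallel to its ribs, so it's home and must not be touched. Next I'll plan the move to above the middle cup.

```bash
python3 - <<'E'
from h import *
o=robot.observe();R=Ro.from_rotvec(o['tcp_rot']).as_matrix()
print(R.round(3),o['ee_pos'],o['time'])
i=robot.camera_info('wrist');print('cam in tool',(R.T@(-np.array(i['R']).T@i['t']-o['ee_pos'])).round(3),(np.array(i['R'])@R).round(2))
tgt=np.array([0.62,-0.008,0.215])
print('tool shift',R.T@(tgt-o['ee_pos']))
T=robot.camera_info('top')
# plate yaw, ribs in top crop px->(285+x/5,170+y/5)
def w(x,y,z): return atz(T,(285+x/5,170+y/5),z)[:2]
for nm,a,b,z in [('backplate',(168,118),(268,118),.116),('front',(165,252),(265,258),.116),('ribs',(160,105),(255,330),.04)]:
    A=w(*a,z);B=w(*b,z);d=B-A;print(nm,A.round(3),B.round(3),'yaw of line',np.degrees(np.arctan2(d[1],d[0])).round(1))
E
```

```text
[[-0.956  0.293 -0.   ]
 [ 0.293  0.956 -0.   ]
 [-0.    -0.    -1.   ]] [0.18334355 0.59748918 0.21461083] 0.5
cam in tool [ 0.082 -0.001 -0.168] [[ 0.    1.    0.  ]
 [-0.96  0.   -0.29]
 [-0.29 -0.    0.96]]
tool shift [-5.95088036e-01 -4.50728570e-01 -3.62028513e-04]
backplate [0.643 0.003] [ 0.643 -0.03 ] yaw of line -91.0
front [0.599 0.005] [ 0.596 -0.028] yaw of line -94.5
ribs [0.659 0.004] [ 0.578 -0.028] yaw of line -158.4
```

>>> arm_command:
  moves: "-0.038 -0.029 0 0 0 5; -0.076 -0.058 0 0 0 10; -0.114 -0.087 0 0 0 15; -0.152 -0.116 0 0 0 20; -0.19 -0.145 0 0 0 25"
  hand: 1

```text
time: 1.0
ee_pos: [0.3232, 0.4016, 0.2148]
tcp_rot: [1.132, 2.93, 0.001]
wrist_force: [1.7, 0.8, -0.1]
finger_gap: 0.095
```

```bash
cat > go.py <<'E'
from h import *
import sys
x,y,z,yaw=map(float,sys.argv[1:])
o=robot.observe();R=Ro.from_rotvec(o['tcp_rot']).as_matrix()
c=np.degrees(np.arctan2(R[1,1],R[0,1]))
print('t',o['time'],'pos',o['ee_pos'].round(4) if hasattr(o['ee_pos'],'round') else o['ee_pos'],'jaw yaw',c,'down',R[:,2].round(3))
print('shift',(R.T@(np.array([x,y,z])-o['ee_pos'])).round(4),'turn z (cw+)',c-yaw,'q',np.round(o['joint_positions'],2),'F',np.round(o['wrist_force'],1),'gap',o['finger_gap'])
E
python3 go.py .62 -.008 .215 -2
```

```text
t 1.0 pos [0.3232 0.4016 0.2148] jaw yaw 47.75102985325851 down [ 0.  0. -1.]
shift [-4.951e-01 -1.036e-01 -2.000e-04] turn z (cw+) 49.75102985325851 q [ 0.76  0.34  1.82 -0.    0.98 -0.07] F [ 1.7  0.8 -0.1] gap 0.09497015843108567
```

>>> arm_command:
  moves: "-0.046 -0.01 0 0 0 5; -0.092 -0.02 0 0 0 10; -0.138 -0.03 0 0 0 15; -0.184 -0.04 0 0 0 20; -0.23 -0.05 0 0 0 25"

```text
time: 1.5
ee_pos: [0.4607, 0.2082, 0.2151]
tcp_rot: [1.744, 2.612, 0.001]
wrist_force: [0.5, 0.9, 0.6]
finger_gap: 0.0953
```

```bash
python3 go.py .62 -.008 .215 -2
```

```text
t 1.5 pos [0.4607 0.2082 0.2151] jaw yaw 22.545744091819095 down [ 0.001  0.001 -1.   ]
shift [-2.607e-01  6.420e-02  1.000e-04] turn z (cw+) 24.545744091819095 q [ 0.29  0.32  1.85  0.    0.97 -0.1 ] F [0.5 0.9 0.6] gap 0.09530653393537725
```

>>> arm_command:
  moves: "-0.044 0.011 0 0 0 4; -0.088 0.022 0 0 0 8; -0.132 0.033 0 0 0 12; -0.176 0.044 0 0 0 16; -0.22 0.055 0 0 0 20"

```text
time: 2.0
ee_pos: [0.5968, 0.0243, 0.2152]
tcp_rot: [2.175, 2.267, 0.002]
wrist_force: [0.7, 0.0, 0.1]
finger_gap: 0.0949
```

```bash
python3 go.py .62 -.008 .215 -2
python3 - <<'E'
from h import *
i=robot.camera_info('wrist')
save(robot.read_camera('wrist'),'w1')
T=robot.camera_info('top')
for q in ['cup_grip']:
    for r in robot.pinpoint(q,'wrist'): print(q,np.round(r['location'],1),round(r['confidence'],2), atz(i,r['location'],.1).round(4))
import pickle;pickle.dump(i,open('w1.pkl','wb'))
E
```

```text
t 2.0 pos [0.5968 0.0243 0.2152] jaw yaw 2.3668443432138404 down [ 0.001  0.001 -1.   ]
shift [-0.0332  0.0218  0.0002] turn z (cw+) 4.36684434321384 q [-0.07  0.45  1.63  0.    1.06 -0.11] F [0.7 0.  0.1] gap 0.0949015447623358
cup_grip [588.6 237.6] 0.79 [0.8045 0.0336 0.1   ]
cup_grip [351.9 276. ] 0.61 [ 0.6223 -0.0051  0.1   ]
cup_grip [ 88.1 146.8] 0.57 [0.4264 0.086  0.1   ]
```

View pics/w1.png

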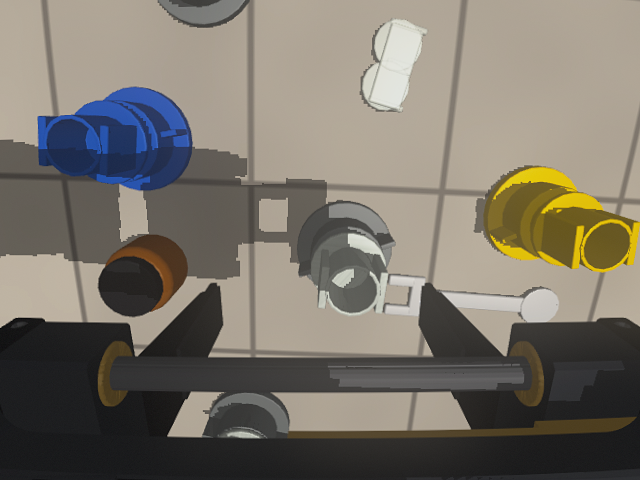

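```bash
python3 - <<'E'
from h import *
save(cv2.imread('pics/w1.png')[:,:,::-1],'w1c',(290,190,410,325),5)
E
```

```text
(no output)
```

View pics/w1c.png

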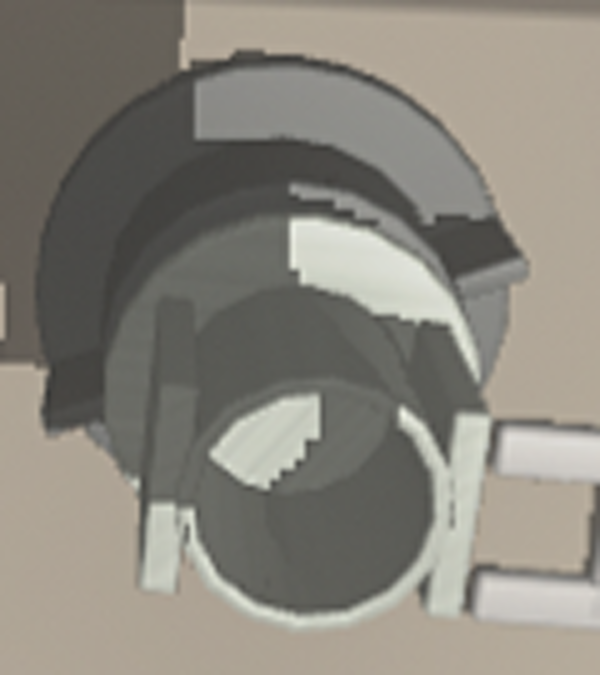

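```bash
python3 - <<'E'
from h import *
import pickle
W=pickle.load(open('w1.pkl','rb'));S=robot.camera_info('scene');T=robot.camera_info('top')
ob=[(W,(353.6,290.6)),(T,(328,207.6)),(S,(328.7,235.2))]
X,e=tri(ob);print('rim',X,e)
print('rim WS',tri([ob[0],ob[2]]));print('grip pt', tri([(W,(351.9,276)),(T,(324.4,208.7)),(S,(326.5,241.6))]))
z=X[2]
P={}
for n,c in dict(Lo=[(160,387),(140,588)],Li=[(197,387),(175,590)],Ri=[(455,415),(428,612)],Ro=[(488,415),(463,612)]).items():
    a,b=[atz(W,(290+x/5,190+y/5),z) for x,y in c];d=b-a
    print(n,a.round(4),b.round(4),np.degrees(np.arctan2(d[1],d[0])).round(1),np.linalg.norm(d).round(4));P[n]=(a,b)
print((sum(P['Lo'])+sum(P['Ro']))/4, np.linalg.norm(sum(P['Lo'])/2-sum(P['Ro'])/2))
E
```

```text
rim [ 0.62205801 -0.01145799  0.11284521] [np.float64(0.0009671254084660435), np.float64(0.0021480477643498613), np.float64(0.001556986431966283)]
rim WS (array([ 0.62326723, -0.01109794,  0.11374988]), [np.float64(0.0005004512318562173), np.float64(0.0005004512318560923)])
grip pt (array([ 0.62057239, -0.00804566,  0.09511333]), [np.float64(0.002408726294922583), np.float64(0.0011740373442913103), np.float64(0.003011144986696284)])
Lo [0.5985 0.0057 0.1128] [ 0.5968 -0.027   0.1128] -92.9 0.0328
Li [0.6039 0.006  0.1128] [ 0.6022 -0.0271  0.1128] -93.0 0.0331
Ri [0.6424 0.0031 0.1128] [ 0.6411 -0.0293  0.1128] -92.3 0.0324
Ro [0.6473 0.0033 0.1128] [ 0.6465 -0.0291  0.1128] -91.4 0.0324
[ 0.62224769 -0.01174361  0.11284521] 0.049275022395681045
```

```bash
python3 go.py .622 -.0115 .16 -2.5
```

```text
t 2.1 pos [0.5984 0.022  0.2146] jaw yaw 2.1876145634346416 down [ 0.002 -0.    -1.   ]
shift [-0.0344  0.0222  0.0547] turn z (cw+) 4.687614563434641 q [-0.07  0.45  1.63  0.    1.06 -0.11] F [-1.3  0.9 -0.8] gap 0.09523185875509489
```

>>> arm_command:
  moves: "-0.017 0.011 0.02 0 0 2.5; -0.0344 0.0222 0.035 0 0 4.7; -0.0344 0.0222 0.05 0 0 4.7; -0.0344 0.0222 0.0547 0 0 4.7; -0.0344 0.0222 0.0547 0 0 4.7"

```text
time: 2.6
ee_pos: [0.6214, -0.011, 0.1596]
tcp_rot: [2.269, 2.173, 0.001]
wrist_force: [-0.0, 0.2, 0.7]
finger_gap: 0.0951
```

```bash
python3 go.py .622 -.0115 .16 -2.5
python3 - <<'E'
from h import *
i=robot.camera_info('wrist')
im=robot.read_camera('wrist')
save(im,'w2');save(im,'w2c',(240,200,400,320),5)
for r in robot.pinpoint('cup_grip','wrist'): print(np.round(r['location'],1),round(r['confidence'],2), atz(i,r['location'],.1).round(4))
import pickle;pickle.dump(i,open('w2.pkl','wb'))
E
```

```text
t 2.6 pos [ 0.6214 -0.011   0.1596] jaw yaw -2.470050817310333 down [ 0.001  0.    -1.   ]
shift [-0.0005  0.0006 -0.0004] turn z (cw+) 0.029949182689667175 q [-0.12  0.54  1.63  0.    0.97 -0.08] F [-0.   0.2  0.7] gap 0.0950549810670065
[319.2 257. ] 0.81 [ 0.6206 -0.007   0.1   ]
[617.3 182.9] 0.76 [0.8021 0.0321 0.1   ]
```

View pics/w2.png

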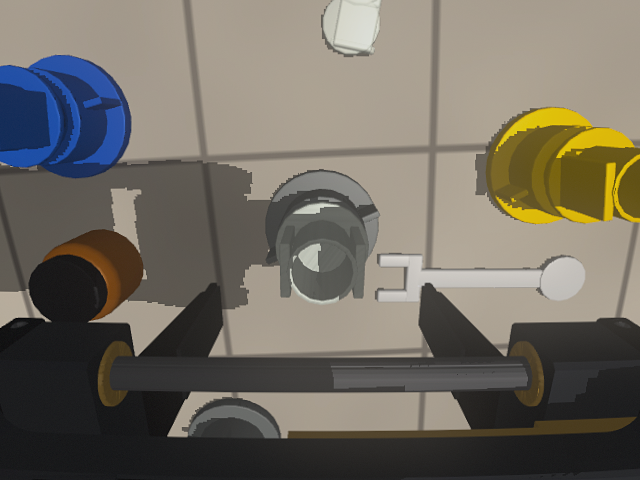

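```bash
ls pics; python3 - <<'E'
from h import *
save(cv2.imread('pics/w2.png')[:,:,::-1],'w2d',(250,160,400,320),4.9)
E
```

```text
crops.png
cropt.png
scene0.png
top0.png
w1.png
w1c.png
w2.png
w2c.png
```

View pics/w2c.png

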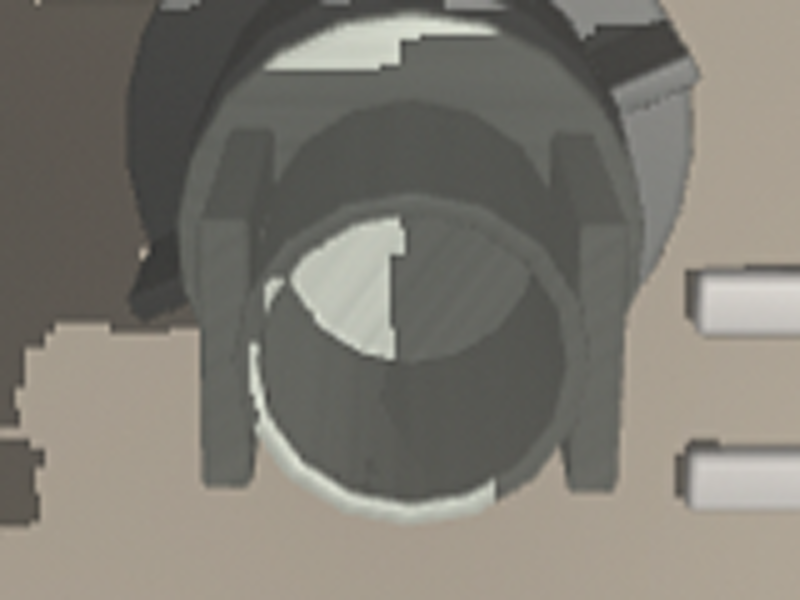

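```bash
python3 - <<'E'
from h import *
import pickle
W=pickle.load(open('w1.pkl','rb'));V=pickle.load(open('w2.pkl','rb'));S=robot.camera_info('scene');T=robot.camera_info('top')
ob=[(W,(353.6,290.6)),(V,(323,271.4)),(S,(328.7,235.2)),(T,(328,207.6))]
for s in ([0,1],[1,2],[0,1,2],[0,1,2,3]): print(s,tri([ob[k] for k in s]))
for z in (.113,.117,.121):
  L=[atz(V,(240+x/5,200+y/5),z) for x,y in [(200,222),(203,487),(627,222),(617,490)]]
  print(z,[np.degrees(np.arctan2(*(L[k+1]-L[k])[1::-1])).round(1) for k in (0,2)],np.linalg.norm(L[0]-L[1]).round(4),np.linalg.norm(L[0]+L[1]-L[2]-L[3])/2,(sum(L)/4).round(4))
  r=[atz(V,(240+x/5,200+y/5),z) for x,y in [(245,357),(585,357)]];print('diam',np.linalg.norm(r[0]-r[1]))
# rib lines
a=[atz(V,(240+x/5,200+y/5),.045) for x,y in [(140,300),(690,65)]];d=a[1]-a[0];print('rib',np.degrees(np.arctan2(d[1],d[0])),np.linalg.norm(d))
E
```

```text
[0, 1] (array([ 0.62268132, -0.01060403,  0.11562248]), [np.float64(1.7297249528850633e-05), np.float64(1.7297249528908194e-05)])
[1, 2] (array([ 0.62311309, -0.01100474,  0.11362439]), [np.float64(0.0005459955007695169), np.float64(0.0005459955007693224)])
[0, 1, 2] (array([ 0.62305373, -0.01114683,  0.11374041]), [np.float64(0.0003211638460545677), np.float64(0.0004092129018029919), np.float64(0.000696736295267266)])
[0, 1, 2, 3] (array([ 0.62222792, -0.01150758,  0.11293247]), [np.float64(0.0007751447535135482), np.float64(0.0004471072856673736), np.float64(0.0014814717165683449), np.float64(0.0022933543760693996)])
0.113 [np.float64(-93.6), np.float64(-92.5)] 0.0332 0.049396152152886126 [ 0.6223 -0.0117  0.113 ]
diam 0.039925485634722105
0.117 [np.float64(-93.6), np.float64(-92.5)] 0.0326 0.04847598217772914 [ 0.6223 -0.0102  0.117 ]
diam 0.03918173877340942
0.121 [np.float64(-93.6), np.float64(-92.5)] 0.032 0.04755581220257221 [ 0.6224 -0.0087  0.121 ]
diam 0.03843799191209674
rib 21.49648535251316 0.09055056446119926
```

Wrist and scene views agree on the axis at about (0.6225, -0.011), the flats at about -93° and the ribs at -158°, so about 65° is left to turn. The rim measures 0.113–0.116, against 0.122 from the text. I'll pick a grip height that's safe either way: TCP z 0.080.

```bash
python3 go.py .6225 -.011 .080 -3
```

```text
t 2.7 pos [ 0.622  -0.0109  0.1608] jaw yaw -2.460444262838511 down [ 0.003 -0.    -1.   ]
shift [-0.      0.0003  0.0808] turn z (cw+) 0.5395557371614892 q [-0.12  0.54  1.63  0.    0.97 -0.08] F [-0.3  0.5  0.2] gap 0.0953721054718254
```

>>> arm_command:
  moves: "0 0.0003 0.025 0 0 0.5; 0 0.0003 0.05 0 0 0.5; 0 0.0003 0.07 0 0 0.5; 0 0.0003 0.08 0 0 0.5; 0 0.0003 0.08 0 0 0.5"

```text
time: 3.2
ee_pos: [0.6223, -0.0107, 0.0804]
tcp_rot: [2.277, 2.163, 0.002]
wrist_force: [-0.2, 0.3, 0.5]
finger_gap: 0.0955
```

```bash
python3 go.py .6225 -.011 .080 -3
python3 - <<'E'
from h import *
a=robot.read_camera('scene');save(a,'s2',(240,130,420,320),4)
b=robot.read_camera('wrist');save(b,'w3')
E
```

```text
t 3.2 pos [ 0.6223 -0.0107  0.0804] jaw yaw -2.9319374278867016 down [ 0.002 -0.    -1.   ]
shift [-0.0003  0.0003  0.0004] turn z (cw+) 0.06806257211329836 q [-0.12  0.64  1.69  0.    0.81 -0.07] F [-0.2  0.3  0.5] gap 0.09547102102986323
```

View pics/s2.png

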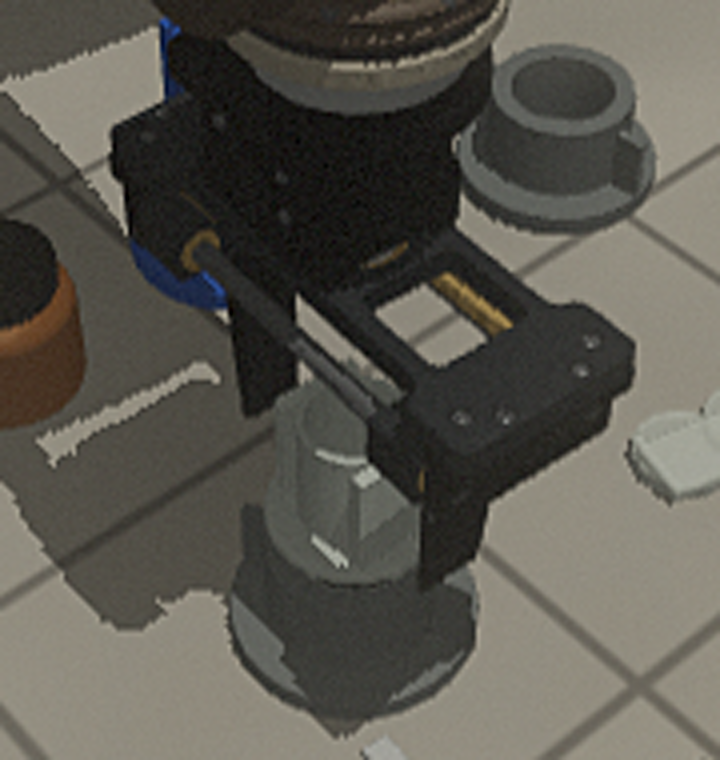

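View pics/w3.png

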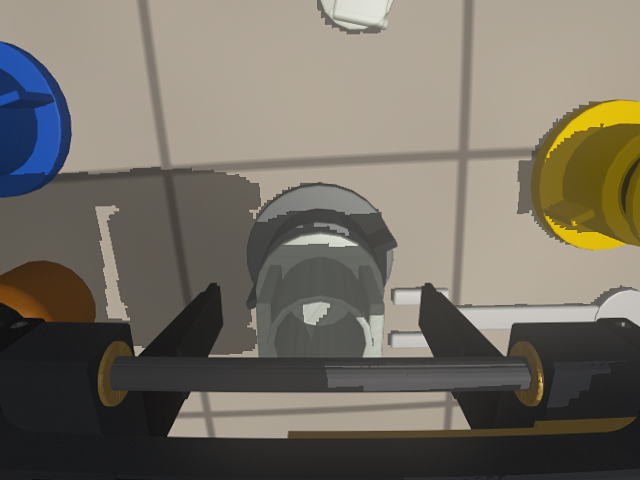

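The fingers straddle the flats: cup at about col 320, fingertips at cols 222 and 420, tips just above the flange in the scene view. Now I'll close gently first.

>>> arm_command:
  moves: "0 0 0 0 0 0; 0 0 0 0 0 0; 0 0 0 0 0 0; 0 0 0 0 0 0; 0 0 0 0 0 0"
  hand: 0.4
  force: 15

```text
time: 3.8
ee_pos: [0.623, -0.0109, 0.082]
tcp_rot: [2.276, 2.161, 0.004]
wrist_force: [0.0, 0.0, 0.5]
finger_gap: 0.0605
```

```bash
python3 go.py .6225 -.011 .080 -3
```

```text
t 3.8 pos [ 0.623  -0.0109  0.082 ] jaw yaw -2.9460562566243818 down [ 0.004 -0.    -1.   ]
shift [-0.0002 -0.0005  0.002 ] turn z (cw+) 0.05394374337561825 q [-0.12  0.64  1.69  0.    0.81 -0.07] F [0.  0.  0.5] gap 0.06050647676330929
```

>>> arm_command:
  moves: "0 -0.0003 0.001 0 0 0; 0 -0.0003 0.001 0 0 0; 0 -0.0003 0.001 0 0 0; 0 -0.0003 0.001 0 0 0; 0 -0.0003 0.001 0 0 0"
  hand: 0
  force: 25

```text
time: 4.3
ee_pos: [0.6225, -0.0109, 0.0808]
tcp_rot: [2.276, 2.162, 0.004]
wrist_force: [-2.2, -0.4, 0.6]
finger_gap: 0.0498
```

```bash
python3 go.py .6225 -.011 .080 -3
```

```text
t 4.3 pos [ 0.6225 -0.0109  0.0808] jaw yaw -2.9462017633975504 down [ 0.003 -0.    -1.   ]
shift [-0.0001  0.      0.0008] turn z (cw+) 0.053798236602449645 q [-0.12  0.64  1.69  0.    0.81 -0.07] F [-2.2 -0.4  0.6] gap 0.049812274771659795
```

Gap is 49.8 mm, so it's square on the flats. I'll grip harder and start the twist at 12 mm/rad.

>>> arm_command:
  moves: "0 0 0 0 0 0; 0 0 0.0006 0 0 3; 0 0 0.0013 0 0 6; 0 0 0.0021 0 0 10; 0 0 0.0029 0 0 14"
  force: 50

```text
time: 4.8
ee_pos: [0.6225, -0.0109, 0.078]
tcp_rot: [2.524, 1.866, 0.004]
wrist_force: [-2.2, 0.0, 1.5]
finger_gap: 0.0498
```

```bash
python3 go.py .6225 -.011 .0665 -68; python3 -c "
from h import *
print(robot.observe()['ft_torque'])"
```

```text
t 4.8 pos [ 0.6225 -0.0109  0.078 ] jaw yaw -17.055646531000665 down [ 0.003 -0.001 -1.   ]
shift [-0.0001  0.      0.0115] turn z (cw+) 50.94435346899934 q [-0.12  0.64  1.69 -0.    0.8   0.17] F [-2.2  0.   1.5] gap 0.049769326921238595
[-0.18741848  0.5166204   0.37148233]
```

>>> arm_command:
  moves: "0 0 0.001 0 0 5; 0 0 0.002 0 0 10; 0 0 0.003 0 0 15; 0 0 0.0041 0 0 20; 0 0 0.0051 0 0 25"

```text
time: 5.3
ee_pos: [0.6225, -0.0109, 0.0728]
tcp_rot: [2.87, 1.272, 0.004]
wrist_force: [-1.1, -0.6, -0.8]
finger_gap: 0.0501
```

```bash
python3 go.py .6225 -.011 .0665 -68; python3 -c "
from h import *
print(robot.observe()['ft_torque'])"
```

```text
t 5.3 pos [ 0.6225 -0.0109  0.0728] jaw yaw -42.19270205451427 down [ 0.003 -0.001 -1.   ]
shift [-0.      0.0001  0.0063] turn z (cw+) 25.80729794548573 q [-0.12  0.65  1.7  -0.    0.79  0.61] F [-1.1 -0.6 -0.8] gap 0.050100284324685995
[-0.28448076  0.38727426  0.40182951]
```

>>> arm_command:
  moves: "0 0 0.001 0 0 5; 0 0 0.002 0 0 10; 0 0 0.003 0 0 15; 0 0 0.004 0 0 19; 0 0 0.0048 0 0 23"

```text
time: 5.8
ee_pos: [0.6224, -0.0109, 0.0679]
tcp_rot: [3.067, 0.672, 0.004]
wrist_force: [-0.9, -1.2, -0.6]
finger_gap: 0.0499
```

```bash
python3 go.py .6225 -.011 .0665 -68; python3 - <<'E'
from h import *
print(robot.observe()['ft_torque'])
save(robot.read_camera('scene'),'s3',(260,180,410,330),4)
E
```

```text
t 5.8 pos [ 0.6224 -0.0109  0.0679] jaw yaw -65.29488962772268 down [ 0.003 -0.001 -1.   ]
shift [0.     0.0001 0.0014] turn z (cw+) 2.7051103722773178 q [-0.12  0.66  1.7  -0.    0.78  1.02] F [-0.9 -1.2 -0.6] gap 0.04987080874614198
[-0.27517448  0.54229873  0.42329473]
```

View pics/s3.png

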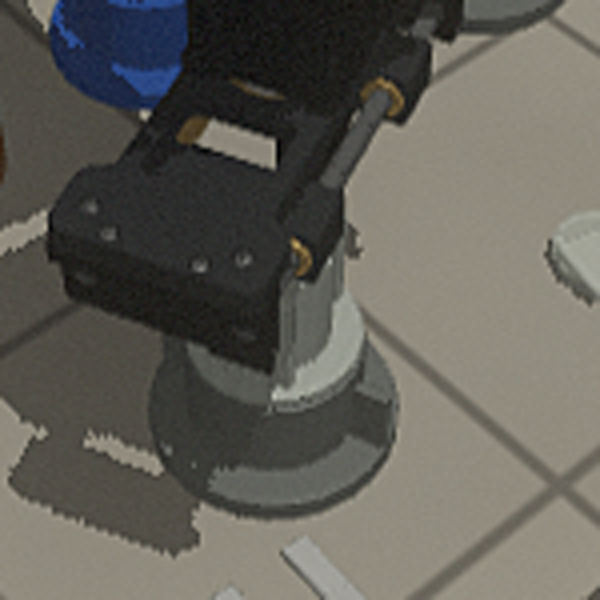

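It's turned 62° and nearly flush, and the torque is still just the friction, 0.42 N m. I'll creep on until the stop shows as a torque rise.

>>> arm_command:
  moves: "0 0 0.0002 0 0 1; 0 0 0.0004 0 0 2; 0 0 0.0006 0 0 3; 0 0 0.0006 0 0 3"

```text
time: 6.25
ee_pos: [0.6224, -0.011, 0.0673]
tcp_rot: [3.085, 0.585, 0.004]
wrist_force: [-1.8, 0.1, 0.2]
finger_gap: 0.0498
```

```bash
python3 go.py .6225 -.011 .0665 -68; python3 - <<'E'
from h import *
print(robot.observe()['ft_torque'])
E
```

```text
t 6.25 pos [ 0.6224 -0.011   0.0673] jaw yaw -68.51732491462862 down [ 0.003 -0.001 -1.   ]
shift [0.0001 0.0001 0.0008] turn z (cw+) -0.5173249146286167 q [-0.12  0.66  1.7  -0.    0.78  1.07] F [-1.8  0.1  0.2] gap 0.04980938117648955
[-0.23477726  0.54892049  0.500078  ]
```

>>> arm_command:
  moves: "0 0 0.0002 0 0 1; 0 0 0.0004 0 0 2; 0 0 0.0004 0 0 2"

```text
time: 6.55
ee_pos: [0.6226, -0.0109, 0.0671]
tcp_rot: [3.093, 0.533, 0.005]
wrist_force: [-1.8, 1.3, 3.6]
finger_gap: 0.05
```

```bash
python3 go.py .6225 -.011 .0665 -68; python3 - <<'E'
from h import *
print(robot.observe()['ft_torque'])
E
```

```text
t 6.55 pos [ 0.6226 -0.0109  0.0671] jaw yaw -70.45045425825883 down [ 0.004 -0.002 -1.   ]
shift [-0.0001  0.0001  0.0006] turn z (cw+) -2.45045425825883 q [-0.12  0.66  1.7  -0.    0.78  1.11] F [-1.8  1.3  3.6] gap 0.0500178608815116
[0.06382809 0.59654206 1.8053973 ]
```

Torque jumped to 1.8 N m at about -70°, so the cup is on its stop. I'll release it and then retreat straight up.

>>> arm_command:
  moves: "0 0 0 0 0 -0.6; 0 0 0 0 0 -0.6; 0 0 0 0 0 -0.6; 0 0 0 0 0 -0.6; 0 0 0 0 0 -0.6"
  hand: 1

```text
time: 7.05
ee_pos: [0.6226, -0.011, 0.067]
tcp_rot: [3.091, 0.548, 0.005]
wrist_force: [0.3, -0.3, 0.6]
finger_gap: 0.0845
```

>>> arm_command:
  moves: "0 0 -0.01 0 0 0; 0 0 -0.04 0 0 0; 0 0 -0.08 0 0 0; 0 0 -0.11 0 0 0; 0 0 -0.14 0 0 0"

```text
time: 7.55
ee_pos: [0.622, -0.0107, 0.2094]
tcp_rot: [3.091, 0.548, 0.007]
wrist_force: [0.7, 0.4, -0.2]
finger_gap: 0.0952
```

```bash
python3 go.py .45 .25 .25 -68; python3 - <<'E'
from h import *
save(robot.read_camera('scene'),'s4',(260,180,410,330),4)
i=robot.camera_info('wrist')
save(robot.read_camera('wrist'),'w4')
E
```

```text
t 7.55 pos [ 0.622  -0.0107  0.2094] jaw yaw -69.8933055032252 down [ 0.005 -0.002 -1.   ]
shift [-0.0718 -0.3038 -0.0419] turn z (cw+) -1.893305503225207 q [-0.12  0.49  1.58 -0.    1.07  1.1 ] F [ 0.7  0.4 -0.2] gap 0.09520198307634162
```

View pics/s4.png

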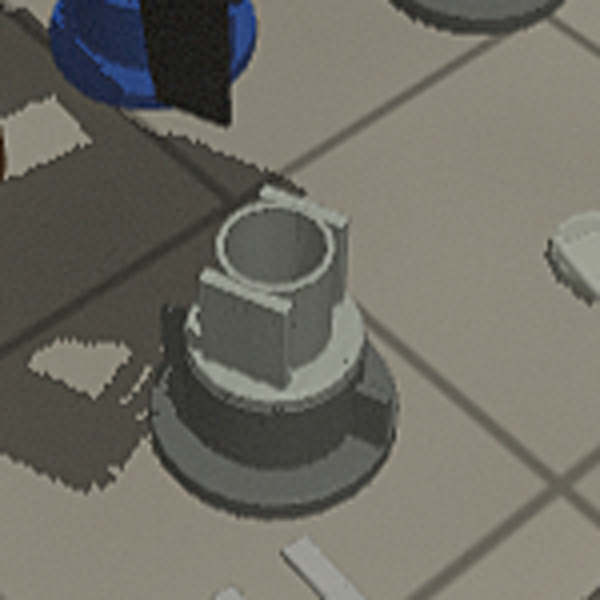

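View pics/w4.png

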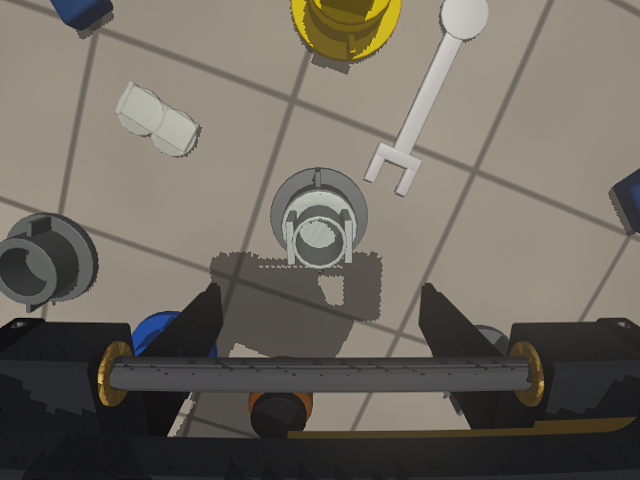

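The flange is flush with no seal band showing at scene crop (270,390). The flats are parallel to the rib at wrist (317,178), the jar is standing, and the gripper is clear of everything. I'll hand the job in.

```bash
python3 -c "
from h import *
print(robot.finish_job(),robot.observe()['time'])"
```

```text
the job is handed in; nothing more can be done
the job is handed in; nothing more can be done
```

The proud cup, in the middle holder, is home. I gripped it by its flats with 50 N and twisted it about 67° clockwise while lowering the tool about 14 mm. I let go and lifted clear, then handed the job in shortly after 7.6 s on the clock.

- **Stop reached:** the torque was steady at about 0.4–0.5 N m, then jumped to 1.8 N m at the end of the turn.
- **Seated:** the last pictures show the flange flush with no seal band, and the flats parallel to the ribs.
- **Left alone:** I never went near the cup that was already home. The brown jar is still standing, and the blue and yellow look-alikes were not touched.
- **Disagreement:** before gripping, the cameras put the proud rim at about 113–116 mm, but the text implies about 122 mm. I chose a grip height that was safe for both. I did not measure the rim height again after seating.

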